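Flag the wet louvred door for another coat

ROBOT

A 6-joint arm with a two-finger parallel gripper is mounted at the origin on the work surface. World frame = base frame: x ahead of the robot, y to its left, z up, the work surface at z = 0. Lengths are in mm, angles in rad, forces in N, time in s.
With the tool pointing down it reaches from about 350 to 850 mm from the base axis. Payload 8.1 kg.
Tool frame: the origin (TCP) lies between the finger pads, 19 mm behind the fingertips; this is the grasp point; y points along the fingers, z is the direction in which the jaws open and shut, and the axes are right-handed (so a half turn about y gives the same grasp; the last joint's range is limited). The gripper opens to 93 mm and grips with 3 to 60 N. Pads are 15 mm wide; open, the fingers measure 128 mm over their backs; the gripper's body (75 mm by 188 mm) begins 65 mm behind the grasp point.
Start: joints at [-1.218, 0.13, 1.488, -0, 1.523, -0.085], TCP at [254.389, -543.408, 237.435] pointing down, gripper open.
Joint ranges: [-2.96, 2.96], [-0.89, 2.26], [0.02, 2.5], [-1.34, 4.48], [0, 2.73], [-2.66, 2.66]. Speed limits (rad/s): [2.39, 2.39, 2.79, 3.14, 3.14, 3.14].

INTERFACE

Orientations are given as a unit quaternion [w, x, y, z].
In Python, from bench import bot, vision, job gives the robot as it stands. The module is installed in compiled form; this text tells all that it offers.
- The arm moves only by the shell command python3 -m pendant 'ROWS' [FORCE]. ROWS is JSON, a list of rows, each a list of 7 numbers: the turn, a rotation vector about the tool's x, y, z in rad, then the shift along the tool's x, y, z in m, then the closure, from 0 (fully open) to 1 (shut). A call has 1 to 5 rows; each row is the pose to reach, as a shift and turn from the pose commanded when the call began, along the tool's axes at that moment; what a row does not reach only later rows make up. A row lasts 1/12 s, in which the tool goes at most 41.7 mm and 7.16 degrees, less where a joint would pass 70% of its speed; a pose out of reach is approached as far as the arm can. A call with a gripper value outside its range is refused whole. The fingers move at their own pace and stop on an object; FORCE is the grip in N (left out, the last holds). Time passes only in rows, so rows that repeat a pose let the fingers close. It gives the time, the measured TCP pose, the force and the opening at its end, in the units of the state.
- bot.get_state(): the state, without advancing time (a new reading comes with each control period).
- vision.camera(name): name is "side" or "top" or "wrist"; returns a dict with "color" (480x640x3 uint8, red, green, blue), "fx", "fy", "cx", "cy" (pixels), "dist_coeffs" ([k1, k2, p1, p2, k3] as OpenCV has them; the pictures are not rectified), "R" (3x3) and "t" (3): a world point X has camera coordinates R X + t. Camera axes: x right, y down, z forward; pixel columns grow to the right and rows downward; lengths in mm; the calibration is good to about 2 mm. A picture is of the moment at which its call begins. There is no depth.
- job.job_done(): hands the job in, once; it reports no verdict.
The state is a dict: "clock": time; "joints": joint angles; "dq": joint speeds; "effort": joint torques, N m; "tcp_pos": TCP position; "tcp_rot": TCP orientation; "contact_force": force on the tool from outside, world axes, zero at the start; "torque": the same for the moment, N m; "finger_gap": finger opening in mm.
Only numpy, scipy, OpenCV 4.12 (cv2) and the standard library are available. Lean on these libraries where they do the work, as an engineer would, in place of code of your own. Each camera call takes 0.05 s, during which the arm holds its last target. There are 200 camera calls.

TASK

The louvred sample door on the drying rack (the one with slanted slats) needs another coat, so point it out: bring the fingertips just above its middle, no more than five centimetres up, and stay there for at least two seconds, touching none of the wet doors and not going down low over the other two. Then press the larger of the two buttons on the call box and let it spring back. Do not press the small button, and leave the doors and everything else on the bench where they are.

Things in the scene. Friction and masses are not known exactly. Their poses are not given: they have to be found in the camera images.
- louvre_door: louvred sample door, a frame filled with six slanted slats that run along its y; lies flat on the drying rack, 160 (its x) x 120 (its y) x 18 mm thick, cream, loose, wet paint. Origin: centre of its underside; z up; top 18 mm above the origin
- louvre_mid (a point): middle of the louvred door, level with the top of its frame (18 mm above its underside, about 43 mm above the bench); the point to be pointed at
- panel_door: sample door with a plain frame round a flat sunken panel; lies flat on the drying rack, 160 (its x) x 120 (its y) x 18 mm thick, cream, loose, wet paint. Origin: centre of its underside; z up; top 18 mm above the origin
- panel_mid (a point): middle of the framed-panel door, level with the top of its frame
- slab_door: plain flat slab sample door without frame; lies flat on the drying rack, 160 (its x) x 120 (its y) x 18 mm thick, cream, loose, wet paint. Origin: centre of its underside; z up; top 18 mm above the origin
- slab_mid (a point): middle of the slab door's top face
- rack: fixed drying rack: two aluminium bars 640 mm long along its y, 90 mm apart, tops 25 mm above the bench, on three dark cross feet; the three doors lie on it side by side in any order, about 190 mm apart. Origin: centre of its underside
- call_box: fixed grey call box on the bench between robot and rack, 80 (its x) x 160 (its y) x 45 mm high, with two black push buttons in steel collars on its top: the larger one 40 mm from its centre towards its -y, the smaller one 40 mm towards its +y. Origin: centre of its underside
- big_button_top (a point): centre of the top of the larger button (40 mm across); it is pressed straight down
- big_button (a joint): travel of the larger button, m: 0 out, 0.006 fully in; spring, fully in takes about 5 N; springs back when let go
- small_button_top (a point): centre of the top of the smaller button (20 mm across), not to be pressed
- small_button (a joint): travel of the smaller button, m: 0 out, 0.006 fully in
- tape_roll: loose roll of masking tape lying flat, 90 mm across, 36 mm high, beside the call box (its +y end). Origin: centre of underside
- mixing_cup: loose white open cup, 72 mm across, 80 mm high, beside the call box (its -y end). Origin: centre of underside
- sanding_block: loose dark rubber sanding block, 100 x 65 x 35 mm, left of the rack. Origin: centre of underside
- filler_knife: loose filler knife, 200 mm long, lying right of the rack. Origin: underside of the tool
- tinter_bottle: loose closed grey bottle, 56 mm across, 130 mm high, at the right. Origin: centre of underside
- sample_tin: loose closed tin, 76 mm across, 90 mm high, at the left. Origin: centre of underside
Not all that is in view belongs to the job. Leave any yellow look-alike of the slab_door alone. What is shaped like the panel_door but red is not meant.

How it is judged (in metres and radians):
On the way, in this order (a step that is already met when the one before it is completed fails the run):
1. the tool point is kept just above the middle of the louvred door (TCP within 30 mm sideways and at most 70 mm above its top, which is about 50 mm for the fingertips) for 2 s without a break (horizontal distance between the grasp point and louvre_mid below 0.03 m and z of the grasp point in the frame of louvre_mid below 0.07 m), for 2 s.
2. the larger button is pressed in by at least 4 mm (value of joint big_button above 0.004 m), for 0.05 s.
At the end, for the whole second after the job is handed in: The louvred door has been pointed at for 2 s and the larger button pressed afterwards; both buttons are out again (within 1.5 mm), the three doors lie at rest within 6 mm of where they started, and every other loose thing within 20 mm of where it started (value of joint each of big_button, small_button below 0.0015 m and distance of each of louvre_door, panel_door, slab_door from where it was at the start of the episode below 0.006 m and linear speed of each of louvre_door, panel_door, slab_door below 0.02 m/s and distance of each of tape_roll, mixing_cup, sanding_block, filler_knife, tinter_bottle, sample_tin from where it was at the start of the episode below 0.02 m); the robot touches nothing.
It fails at once if a wet door is touched by the robot (contact force between any of the fingers, the arm and louvre_door above 0.1 N or contact force between any of the fingers, the arm and panel_door above 0.1 N or contact force between any of the fingers, the arm and slab_door above 0.1 N).
It fails at once if a door is moved, pushed, lifted or carried (more than 6 mm) (distance of any of louvre_door, panel_door, slab_door from where it was at the start of the episode above 0.006 m).
It fails at once if the tool comes down low over the middle of a wrong door (TCP within 45 mm sideways and less than 70 mm above its top) ((horizontal distance between the grasp point and panel_mid below 0.045 m and z of the grasp point in the frame of panel_mid below 0.07 m) or (horizontal distance between the grasp point and slab_mid below 0.045 m and z of the grasp point in the frame of slab_mid below 0.07 m)).
It fails at once if the small button is pressed (more than 2.5 mm) (value of joint small_button above 0.0025 m).
It fails at once if another loose thing is moved or lifted (more than 20 mm) (distance of any of tape_roll, mixing_cup, sanding_block, filler_knife, tinter_bottle, sample_tin from where it was at the start of the episode above 0.02 m).
It also fails if it takes over 40 s, if anything falls off the work surface, if the arm or the gripper's body presses on something with over 40 N, if the wrist force passes 120 N, or if a joint passes its speed limit or range.

## Working session

There is one attempt and no reset: what is moved stays moved. The work goes in short steps, Python scripts to look and compute and a shell command to move; the robot and the scene stay as the last step left them, time stands still between calls to the robot, and variables do not carry over. Pictures are saved under pics/ and viewed, about 8 in all and at most 12, crops included, and the job is handed in when it is done.

```bash
mkdir -p pics
cat > h.py <<'E'
import numpy as np, cv2, pickle
from bench import bot, vision, job
from scipy.spatial.transform import Rotation as Ro
def snap(name,fn):
    c=vision.camera(name); cv2.imwrite('pics/'+fn+'.png',c['color'][:,:,::-1]); pickle.dump(c,open('pics/'+fn+'.pkl','wb')); return c
def K(c): return np.array([[c['fx'],0,c['cx']],[0,c['fy'],c['cy']],[0,0,1.]])
def ray(fn,px,z):
    c=pickle.load(open('pics/'+fn+'.pkl','rb')); R=np.array(c['R']);t=np.array(c['t'])
    u=cv2.undistortPoints(np.array([[px]],float),K(c),np.array(c['dist_coeffs'],float))[0,0]
    d=R.T@np.array([*u,1]); o=-R.T@t; return o+d*(z-o[2])/d[2]
def tool(): 
    s=bot.get_state(); q=s['tcp_rot']; return np.array(s['tcp_pos']),Ro.from_quat([*q[1:],q[0]]).as_matrix(),s
E
python3 - <<'E'
from h import *
snap('top','t1');snap('side','s1')
p,R,s=tool();print(p,R.round(3),s)
E
```

```text
[ 254.21717232 -542.94379193  236.49545337] [[-0.906 -0.001  0.424]
 [-0.424  0.002 -0.906]
 [-0.    -1.    -0.002]] {'clock': 0.1, 'joints': array([-1.21840096e+00,  1.31099872e-01,  1.48914924e+00, -6.07526164e-07,
        1.52303713e+00, -8.53664584e-02]), 'dq': array([-0.00137129, -0.00202974, -0.00467773, -0.00110624, -0.00068081,
        0.00168141]), 'effort': array([ 1.29286753e-03, -5.61341858e+01, -4.93095410e+01,  7.70382187e-02,
        2.90299795e-02, -4.97448252e-05]), 'tcp_pos': array([ 254.21717232, -542.94379193,  236.49545337]), 'tcp_rot': array([ 0.15345934, -0.15361918,  0.69082913, -0.68964229]), 'contact_force': array([0.41985423, 0.3138116 , 0.15984959]), 'torque': array([ 0.03527972, -0.0139456 ,  0.0093871 ]), 'finger_gap': 92.97013661495336}
```

View pics/t1.png

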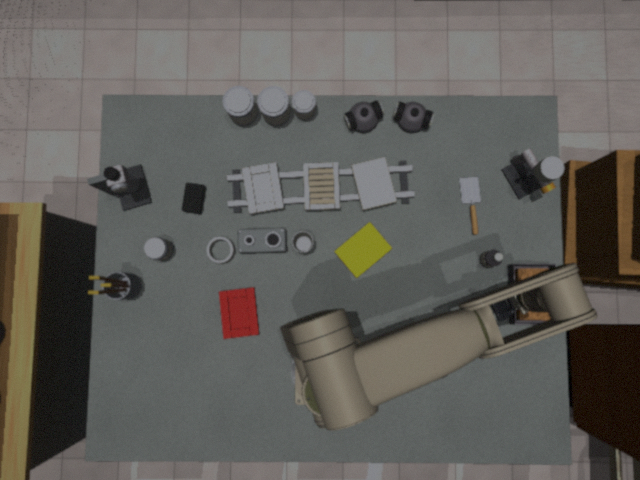

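View pics/s1.png

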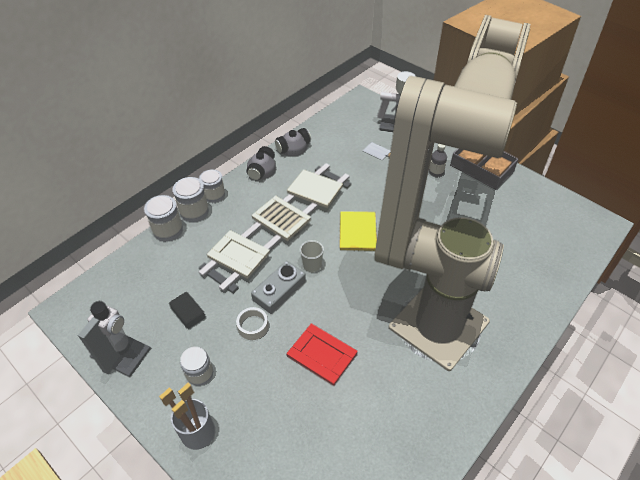

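The top view shows the louvred door in the middle of the rack at about (321,186). The panel door is at (263,188) and the slab at (375,183). The larger button is at (273,240), the small one at (249,241), and the cup at (304,243). The side view agrees: louvred door at (281,218), larger button at about (287,270).

Run:
```python
from h import *
p,R,s=tool()
for n,px,z in [('louvre',(321.5,186.5),43),('panel',(263,188),43),('slab',(375,183.5),43),('big',(273,240),52),('small',(249,240.5),50),('cup',(304,243),80),('tape',(220,249),36),('bottle',(495,257),130)]:
    q=ray('t1',px,z); print(n,q.round(1),'tool shift',(R.T@(q-p)).round(1))
for n,px,z in [('louvre',(281,218),43),('big',(288,269),52),('small',(269,287),50),('cup',(312,246),80)]:
    print('side',n,ray('s1',px,z).round(1))
# zoomed crops
t=cv2.imread('pics/t1.png')[140:280,190:430]; cv2.imwrite('pics/c1.png',cv2.resize(t,(800,467),interpolation=cv2.INTER_CUBIC))
```

```text
louvre [617.2  23.7  43. ] tool shift [-569.   194.2 -359. ]
panel [611.2 222.1  43. ] tool shift [-647.6  194.5 -541.3]
slab [ 628.2 -157.7   43. ] tool shift [-502.1  193.9 -190.1]
big [433.2 184.6  52. ] tool shift [-470.5  185.5 -582.8]
small [431.4 265.2  50. ] tool shift [-503.   187.7 -656.5]
cup [421.   79.6  80. ] tool shift [-415.   157.4 -492.8]
tape [403.5 364.3  36. ] tool shift [-519.8  201.8 -758.1]
bottle [ 374.7 -529.6  130. ] tool shift [-114.7  106.4   39.2]
side louvre [612.3  30.9  43. ]
side big [442.  172.2  52. ]
side small [438.6 256.8  50. ]
side cup [432.7  73.6  80. ]
```

View pics/c1.png

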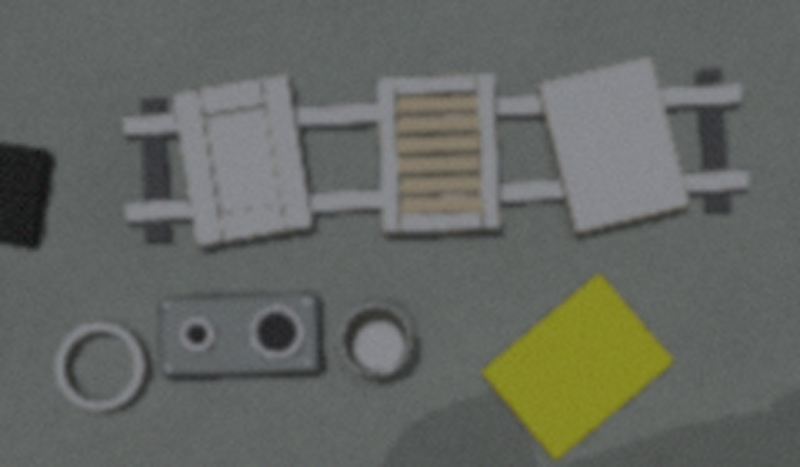

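The crop puts the louvred door's middle at (321.7,186.2) and the larger button at (273.1,239.3) in full-image pixels. Both views agree to about 1 cm. I'll traverse high with the fingers shut.

```bash
python3 -m pendant '[[0,0,0,-0.02,0,-0.013,1],[0,0,0,-0.05,0,-0.032,1],[0,0,0,-0.084,0,-0.053,1],[0,0,0,-0.118,0,-0.074,1],[0,0,0,-0.152,0,-0.096,1]]' 20
python3 -m pendant '[[0,0,0,-0.034,0,-0.021,1],[0,0,0,-0.068,0,-0.042,1],[0,0,0,-0.102,0,-0.063,1],[0,0,0,-0.136,0,-0.085,1],[0,0,0,-0.17,0,-0.106,1]]'
python3 -m pendant '[[0,0,0,-0.034,0,-0.021,1],[0,0,0,-0.068,0,-0.042,1],[0,0,0,-0.102,0,-0.063,1],[0,0,0,-0.136,0,-0.085,1],[0,0,0,-0.17,0,-0.106,1]]'
python3 - <<'E'
from h import *
p,R,s=tool();print(p,s['finger_gap'],R.round(3));print(R.T@(np.array([617,25,100])-p))
snap('wrist','w1')
E
```

```text
clock: 0.52
tcp_pos: [351.7, -390.4, 236.9]
tcp_rot: [0.153, -0.153, 0.691, -0.69]
contact_force: [0.9, -0.7, 0.6]
finger_gap: 64.3
clock: 0.93
tcp_pos: [460.8, -221.9, 237.2]
tcp_rot: [0.153, -0.154, 0.69, -0.69]
contact_force: [0.9, -0.4, 0.5]
finger_gap: 30.7
clock: 1.35
tcp_pos: [569.9, -53.8, 237.0]
tcp_rot: [0.153, -0.154, 0.69, -0.69]
contact_force: [1.1, -0.4, 0.6]
finger_gap: 1.1
[569.88058652 -53.77316764 237.03550653] 1.1393364360405807 [[-0.906 -0.001  0.424]
 [-0.424  0.    -0.906]
 [ 0.    -1.    -0.   ]]
[-76.14523233 137.01531268 -51.31168289]
```

View pics/w1.png

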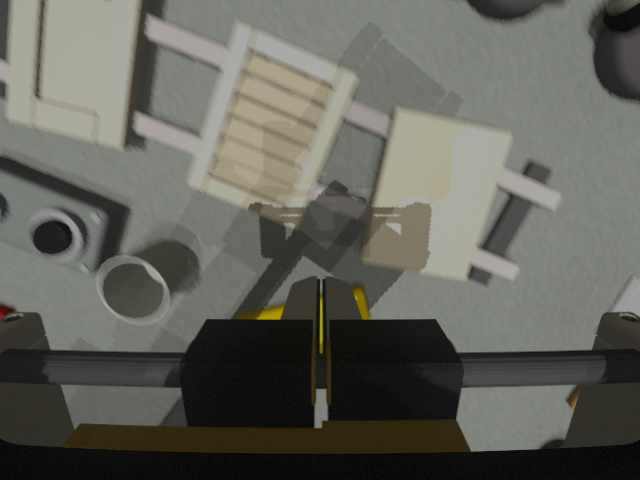

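The wrist view shows the louvred door centred near (271,125), with corners at (240,22), (357,73) and (189,184). The larger button is at (52,238) and the cup at (133,290).

Run:
```python
from h import *
p,R,s=tool()
for px in [(271,125),(240,22),(357,73),(189,184)]: print('louvre',px,ray('w1',px,43).round(1))
print((ray('w1',(357,73),43)+ray('w1',(189,184),43))/2)
print('big',ray('w1',(52,238),52),'cup',ray('w1',(133,290),80))
```

```text
louvre (271, 125) [629.5  27.8  43. ]
louvre (240, 22) [699.8  88.   43. ]
louvre (357, 73) [705.7 -26.2  43. ]
louvre (189, 184) [542.3  81.2  43. ]
[624.00204458  27.46313146  43.        ]
big [429.47248229 194.26833519  52.        ] cup [428.72995171  88.01981357  80.        ]
```

```bash
python3 -m pendant '[[0,0,0,-0.033,0,-0.021,1],[0,0,0,-0.06,0.01,-0.038,1],[0,0,0,-0.0815,0.035,-0.051,1],[0,0,0,-0.0815,0.065,-0.051,1],[0,0,0,-0.0815,0.085,-0.051,1]]'
python3 -m pendant '[[0,0,0,0,0.02,0,1],[0,0,0,0,0.04,0,1],[0,0,0,0,0.05,0,1],[0,0,0,0,0.052,0,1],[0,0,0,0,0.052,0,1]]'
python3 - <<'E'
from h import *
p,R,s=tool();print(p)
snap('wrist','w2'); snap('top','t2')
E
```

```text
clock: 1.82
tcp_pos: [620.9, 26.6, 149.1]
tcp_rot: [0.153, -0.155, 0.69, -0.69]
contact_force: [0.0, -0.5, -1.3]
finger_gap: 0.7
clock: 2.23
tcp_pos: [621.0, 24.8, 99.7]
tcp_rot: [0.153, -0.154, 0.69, -0.69]
contact_force: [0.1, -0.3, 0.6]
finger_gap: 0.3
[620.96677774  24.8147403   99.72373508]
```

View pics/w2.png

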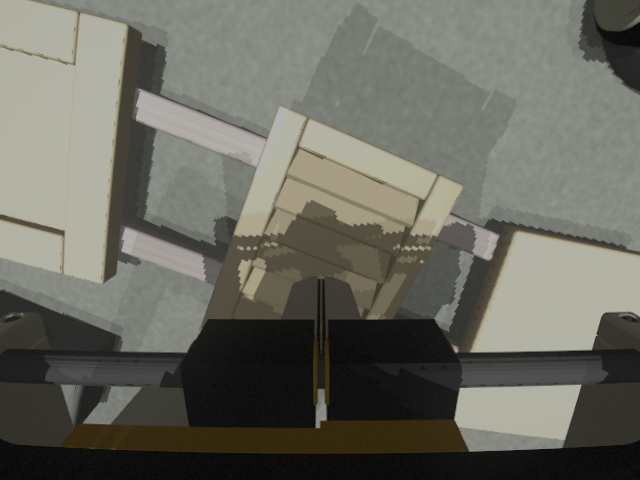

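The fingers are over the slats; the door's far corners are at (281,107) and (462,185). I'll check the centre from those and then hold.

```bash
python3 - <<'E'
from h import *
a,b=ray('w2',(281,107),43),ray('w2',(462,185),43); m=(a+b)/2; d=(a-b)/np.linalg.norm(a-b); n=np.array([-d[1],d[0],0]); n*=np.sign(n[0])
print(a,b,np.linalg.norm(a-b),'centre',m-80*n,m)
E
for i in 1; do :; done
python3 -m pendant '[[0,0,0,0,0,0,1],[0,0,0,0,0,0,1],[0,0,0,0,0,0,1],[0,0,0,0,0,0,1],[0,0,0,0,0,0,1]]'
python3 -m pendant '[[0,0,0,0,0,0,1],[0,0,0,0,0,0,1],[0,0,0,0,0,0,1],[0,0,0,0,0,0,1],[0,0,0,0,0,0,1]]'
python3 -m pendant '[[0,0,0,0,0,0,1],[0,0,0,0,0,0,1],[0,0,0,0,0,0,1],[0,0,0,0,0,0,1],[0,0,0,0,0,0,1]]'
python3 -m pendant '[[0,0,0,0,0,0,1],[0,0,0,0,0,0,1],[0,0,0,0,0,0,1],[0,0,0,0,0,0,1],[0,0,0,0,0,0,1]]'
python3 -m pendant '[[0,0,0,0,0,0,1],[0,0,0,0,0,0,1],[0,0,0,0,0,0,1],[0,0,0,0,0,0,1],[0,0,0,0,0,0,1]]'
python3 -m pendant '[[0,0,0,0,0,0,1],[0,0,0,0,0,0,1],[0,0,0,0,0,0,1],[0,0,0,0,0,0,1],[0,0,0,0,0,0,1]]'
```

```text
[696.76412565  86.08999365  43.        ] [702.58615913 -30.36055476  43.        ] 116.59599606584834 centre [619.77493838  23.87004815  43.        ] [699.67514239  27.86471945  43.        ]
clock: 2.75
tcp_pos: [621.8, 24.8, 100.8]
tcp_rot: [-0.154, 0.153, -0.69, 0.69]
contact_force: [-0.2, -0.6, 0.5]
finger_gap: 0.5
clock: 3.17
tcp_pos: [621.5, 24.9, 100.3]
tcp_rot: [0.153, -0.154, 0.69, -0.69]
contact_force: [-0.4, -1.0, 0.4]
finger_gap: 0.6
clock: 3.58
tcp_pos: [621.6, 24.9, 100.5]
tcp_rot: [-0.154, 0.154, -0.69, 0.69]
contact_force: [0.3, 0.2, -0.1]
finger_gap: 0.4
clock: 4.0
tcp_pos: [621.6, 24.9, 100.4]
tcp_rot: [0.154, -0.154, 0.69, -0.69]
contact_force: [-0.2, -0.4, -0.5]
finger_gap: 0.3
clock: 4.42
tcp_pos: [621.6, 24.9, 100.5]
tcp_rot: [0.154, -0.154, 0.69, -0.69]
contact_force: [0.2, 0.3, 0.9]
finger_gap: 0.6
clock: 4.83
tcp_pos: [621.6, 24.9, 100.5]
tcp_rot: [-0.154, 0.154, -0.69, 0.69]
contact_force: [-0.1, 0.3, -0.4]
finger_gap: 0.6
```

Held 2.6 s within about 3 mm of the centre. Next I lift and go to a point short of the button to look at it once more.

```bash
python3 -m pendant '[[0,0,0,0,-0.03,0,1],[0,0,0,0,-0.065,0,1],[0,0,0,0.015,-0.095,-0.02,1],[0,0,0,0.04,-0.1,-0.05,1],[0,0,0,0.065,-0.1,-0.08,1]]'
python3 -m pendant '[[0,0,0,0.025,0,-0.03,1],[0,0,0,0.05,0,-0.06,1],[0,0,0,0.075,0,-0.09,1],[0,0,0,0.097,0,-0.12,1],[0,0,0,0.115,0,-0.146,1]]'
python3 -m pendant '[[0,0,0,0,0,0,1],[0,0,0,0,0,0,1]]'
python3 - <<'E'
from h import *
p,R,s=tool();print(p)
snap('wrist','w3')
E
```

```text
clock: 5.25
tcp_pos: [530.2, 69.9, 204.1]
tcp_rot: [-0.155, 0.151, -0.69, 0.691]
contact_force: [-0.7, 0.9, -0.1]
finger_gap: 0.6
clock: 5.67
tcp_pos: [360.7, 153.8, 200.3]
tcp_rot: [0.154, -0.153, 0.69, -0.69]
contact_force: [0.4, 0.2, 0.4]
finger_gap: 0.3
clock: 5.83
tcp_pos: [362.2, 154.0, 200.9]
tcp_rot: [-0.155, 0.154, -0.69, 0.69]
contact_force: [1.0, -0.2, -0.2]
finger_gap: 0.4
[362.15814962 153.9734715  200.85874049]
```

View pics/w3.png

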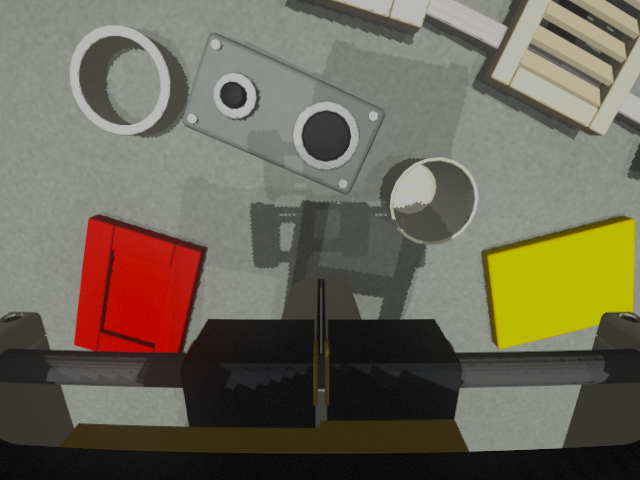

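The larger button is clear at (326,136), the small one at (233,95), and the cup at (434,200).

Run:
```python
from h import *
p,R,s=tool(); q=ray('w3',(326,136),54); print(q,ray('w3',(233,95),50),ray('w3',(434,200),80)); print(1e-3*(R.T@(q-p)))
```

```text
[434.91479251 184.29496102  54.        ] [432.06553802 267.56572665  50.        ] [427.35992704  85.0867583   80.        ]
[-0.07794724  0.1470404   0.00263033]
```

```bash
python3 -m pendant '[[0,0,0,-0.03,0,0.001,1],[0,0,0,-0.06,0,0.002,1],[0,0,0,-0.078,0.02,0.003,1],[0,0,0,-0.078,0.05,0.003,1],[0,0,0,-0.078,0.08,0.003,1]]'
python3 -m pendant '[[0,0,0,0,0.015,0,1],[0,0,0,0,0.026,0,1],[0,0,0,0,0.032,0,1],[0,0,0,0,0.035,0,1],[0,0,0,0,0.035,0,1]]'
python3 -m pendant '[[0,0,0,0,0.003,0,1],[0,0,0,0,0.006,0,1],[0,0,0,0,0.008,0,1],[0,0,0,0,0.009,0,1],[0,0,0,0,0.01,0,1]]'
```

```text
clock: 6.3
tcp_pos: [437.5, 183.3, 120.1]
tcp_rot: [-0.154, 0.152, -0.69, 0.69]
contact_force: [-0.1, -0.6, -0.5]
finger_gap: 0.6
clock: 6.72
tcp_pos: [435.3, 183.3, 85.8]
tcp_rot: [-0.153, 0.153, -0.69, 0.69]
contact_force: [-1.2, -0.5, 1.8]
finger_gap: 0.7
clock: 7.13
tcp_pos: [436.4, 183.9, 79.4]
tcp_rot: [-0.155, 0.152, -0.69, 0.69]
contact_force: [-15.1, -7.9, 40.3]
finger_gap: 0.2
```

Contact came higher than I assumed: 40 N with the fingertips at about z = 60. I'll ease off in small steps and use the force against height to check it was the sprung button.

```bash
python3 -m pendant '[[0,0,0,0,-0.004,0,1],[0,0,0,0,-0.004,0,1]]'
python3 -m pendant '[[0,0,0,0,-0.002,0,1],[0,0,0,0,-0.002,0,1]]'
python3 -m pendant '[[0,0,0,0,-0.002,0,1],[0,0,0,0,-0.002,0,1]]'
python3 -m pendant '[[0,0,0,0,-0.002,0,1],[0,0,0,0,-0.002,0,1]]'
python3 - <<'E'
from h import *
c=snap('side','s2'); t=c['color'][200:320,230:390,::-1]; cv2.imwrite('pics/c2.png',cv2.resize(t,(800,600),interpolation=cv2.INTER_CUBIC))
print(ray('w3',(326,136),66))
E
```

```text
clock: 7.3
tcp_pos: [436.4, 184.0, 81.8]
tcp_rot: [0.155, -0.152, 0.69, -0.69]
contact_force: [1.4, -0.7, 4.2]
finger_gap: 0.4
clock: 7.47
tcp_pos: [436.0, 184.0, 82.8]
tcp_rot: [0.155, -0.152, 0.69, -0.69]
contact_force: [2.4, 0.3, 3.4]
finger_gap: 0.4
clock: 7.63
tcp_pos: [435.1, 183.8, 84.0]
tcp_rot: [0.154, -0.153, 0.69, -0.69]
contact_force: [1.5, 0.6, 2.9]
finger_gap: 0.3
clock: 7.8
tcp_pos: [434.5, 183.6, 85.4]
tcp_rot: [0.153, -0.154, 0.69, -0.69]
contact_force: [1.8, 0.4, 1.8]
finger_gap: 0.5
[434.85276443 184.47011546  66.        ]
```

View pics/c2.png

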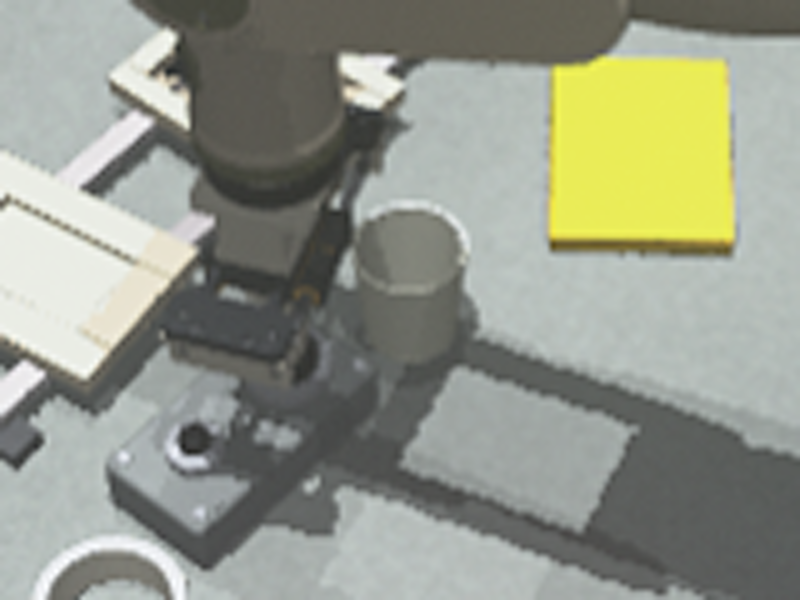

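Force falls smoothly (4.2, 3.4, 2.9, 1.8 N at z = 81.8, 82.8, 84.0, 85.4). That is about 0.7 N/mm, so the button's spring was pressed to its stop. The side view shows the gripper over the larger button and the small one at crop (195,440) free. Now I lift clear.

```bash
python3 -m pendant '[[0,0,0,0,-0.01,0,1],[0,0,0,0,-0.04,0,1],[0,0,0,0,-0.075,0,1],[0,0,0,0.02,-0.105,0,1],[0,0,0,0.045,-0.12,0,1]]'
python3 -m pendant '[[0,0,0,0.02,0,0,1],[0,0,0,0.033,0,0,1],[0,0,0,0.033,0,0,1],[0,0,0,0.033,0,0,1],[0,0,0,0.033,0,0,1]]'
python3 - <<'E'
from h import *
w=snap('wrist','w4')['color']; t=snap('top','t3')['color']
a=cv2.resize(w,(400,300)); b=cv2.resize(t[140:290,180:380],(400,300))
d=cv2.absdiff(cv2.imread('pics/t1.png')[:,:,::-1],t); d=cv2.resize(d[140:290,140:540],(800,300))
cv2.imwrite('pics/f.png',np.vstack([np.hstack([a,b]),d])[:,:,::-1]); print(tool()[2]['contact_force'])
E
```

```text
clock: 8.27
tcp_pos: [395.0, 164.9, 209.7]
tcp_rot: [0.155, -0.152, 0.69, -0.69]
contact_force: [-0.0, 0.5, 0.4]
finger_gap: 0.6
clock: 8.68
tcp_pos: [364.3, 150.6, 205.5]
tcp_rot: [0.154, -0.154, 0.69, -0.69]
contact_force: [-0.5, 0.1, -0.4]
finger_gap: 0.4
[-0.36816496  0.5321237  -0.55160684]
```

View pics/f.png

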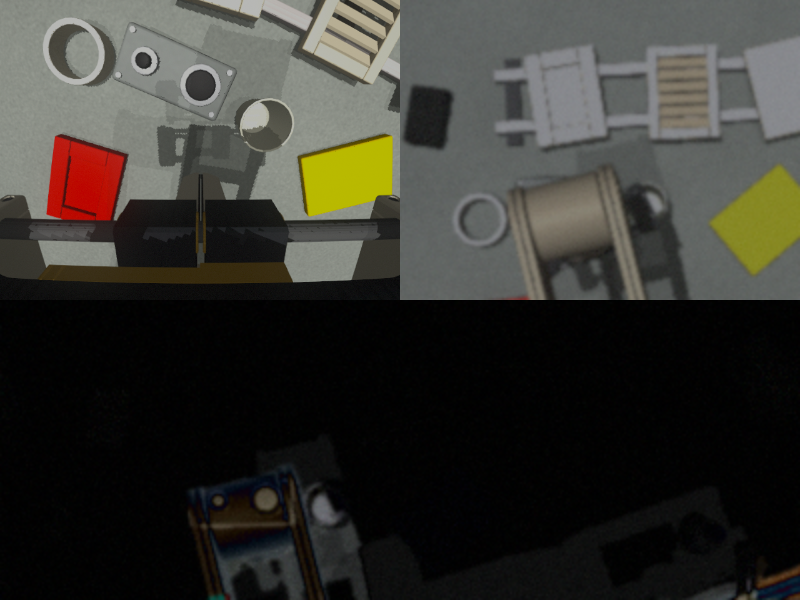

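The difference image shows only the arm and its shadows; doors, knife, tape and sanding block have not moved. The wrist view shows both buttons out and the cup in place. Handing in.

```bash
python3 -c "
from bench import job; print(job.job_done())"
```

```text
the job is handed in; nothing more can be done
None
```

I pointed out the louvred door, pressed the larger button, let it spring back, and handed the job in; no verdict is reported.

- **Pointing:** the louvred door is the middle one on the rack. I held the shut fingertips about 38 mm above its middle for 2.6 s, about 2 mm off to the side by camera. No contact force showed there, and I stayed high over the other two doors.
- **Pressing:** the button stood higher than I had assumed, so it went down to its stop and the force peaked at about 40 N, against the roughly 5 N expected. The press went through the fingertips, not the arm or gripper body. On easing off, the force fell at about 0.7 N/mm, which matches the button's spring.
- **Last checks:**
  - The before/after top pictures show only the arm and its shadow changed in the part I compared (rack, call box and tools). That part leaves out the sample tin.
  - The arm hid the call box and cup from above; the wrist picture shows both buttons out and the cup in place.
  - The force was about zero with the arm clear at z ≈ 205 mm, at about 9 s on the clock.
  - I estimated the button positions from pictures and force; I had no direct reading of the button joints.

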